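Reset the locking knob of the compressor pedal

TASK

The big pointer knob on the blue compressor pedal locks when it is pushed in: pull it up to unlock it, turn it until it points at the white clip on the dial, then push it back down until it is fully home and locked at that setting. Leave the other things on the stool where they are, and let go of the knob at the end.

Things in the scene. Friction and masses are not known exactly. Their poses are not given: they have to be found in the camera images.
- compressor: Blue compressor pedal, a box 170 (x) x 140 (y) x 45 mm high, held fast to the stool. Origin: centre of its underside; x runs from the footswitch end to the far end. Flat top panel 45 mm above the stool; the knob's vertical axis stands 15 mm from its centre towards +x. The round dark rubber footswitch (32 mm across, 10 mm high) is not used.
- knob_grip (a point): Centre of the black pointer knob's grip bar, on the turning axis, 32 mm above the panel when pushed in. x: pointing direction, z: up. The upright bar is 16 mm wide (y), its parallel sides run from 32 mm behind the axis to 26 mm ahead (x), its flat top is 12 mm above this point. Under it a round skirt, 70 mm across, its top 24 mm below this point.
- knob_points_at (a point): The place the knob points at: a point fixed to the knob 58 mm from its axis, 8 mm above the panel. It lies just beyond the pointing end, a narrow low nose (8 mm wide, 8 to 22 mm above the panel) that reaches 47 mm from the axis; white lines on bar and nose show the direction. The clip and studs stand on the circle along which it travels.
- clip_mark (a point): Centre of the white plastic clip that marks the wanted setting: a stepped round button 16 mm across and 12 mm high, fixed on the panel 58 mm from the knob's axis, at one of six places: 40, 60 or 80 degrees either side of where the knob points at the start. The other five have flat steel studs, 6 mm across. This point is 6 mm above the panel.
- knob_pull (a joint): How far the knob is pulled up: 0 fully in, 0.016 m fully out. About 4 N of friction both ways, no spring: it stays where it is left. Pushed in, it cannot turn (hidden keys between pins); from 0.008 m up it is clear of the lock, at 0.012 m well clear. It goes in only at its settings, every 20 degrees; if it is slightly off, pushing guides it into the nearest.
- knob_turn (a joint): Angle of the knob on the pedal, rad: 0 at the start, positive anticlockwise seen from above, stops at +-1.75. Stiff (about 0.06 N m of friction), stays where it is left. Settings lie at every multiple of 0.349 rad; the clip always stands at one.
- fuzz: Bystander, to be left alone: pale green round fuzz pedal, a loose low disc 150 mm across and 42 mm high with two small round knobs to 58 mm; origin at the centre of its underside.
- pick_stand: Bystander, to be left alone: clear acrylic pick stand, loose, 60 x 70 mm, 65 mm high; origin at the centre of its underside.
- hex_key: Bystander, to be left alone: steel hex key, loose, lying flat, an L of 120 x 42 mm, 8 mm thick; origin at the centre of its underside (on the hex key: near the middle of the L's long arm, on the stool's top).
- mug: Bystander, to be left alone: white mug, loose, 80 mm across, 85 mm high, handle on its +y side; origin at the centre of its underside.
- tuner: Bystander, to be left alone: grey tuner, a loose flat box 55 x 90 x 22 mm; origin at the centre of its underside.
- jar: Bystander, to be left alone: glass jar with a steel lid, loose, 60 mm across, 75 mm high; origin at the centre of its underside.
- slide: Bystander, to be left alone: brass guitar slide, a loose tube standing upright, 28 mm across, 65 mm high; origin at the centre of its underside.
Not all that is in view belongs to the job. There is more than one size of the compressor; the job needs the middle-sized.

How it is judged:
On the way, in this order (a step that is already met when the one before it is completed fails the run):
1. the knob is pulled up clear of its lock (more than 8 mm) (value of joint knob_pull above 0.008 m), for 0.1 s.
2. still pulled up (more than 5 mm), the knob is turned to point at the clip (within half a setting: 10 mm at the clip's circle) (value of joint knob_pull above 0.005 m and horizontal distance between knob_points_at and clip_mark below 0.01 m), for 0.1 s.
At the end, for the whole second after the job is handed in: The knob is pushed in to within 1.5 mm of fully home and points at the clip (the point 58 mm out along its pointer is within 6 mm of the clip's centre, seen from above), at rest (value of joint knob_pull below 0.0015 m and horizontal distance between knob_points_at and clip_mark below 0.006 m and velocity of joint knob_turn between -0.05 and 0.05 rad/s); the robot touches nothing.
It fails at once if a bystander is pushed more than 15 mm or tipped over (distance of any of fuzz, pick_stand, hex_key, mug, tuner, jar, slide from where it was at the start of the episode above 0.015 m or angle between any of fuzz, pick_stand, hex_key, mug, tuner, jar, slide's own z axis and vertical above 0.35 rad).
It also fails if it takes over 40 s, if anything falls off the work surface, if the arm or the gripper's body presses on something with over 40 N, if the wrist force passes 120 N, or if a joint passes its speed limit or range.

ROBOT

A 7-joint arm with a two-finger parallel gripper is mounted at the origin on the work surface. World frame = base frame: x ahead of the robot, y to its left, z up, the work surface at z = 0. Lengths are in m, angles in rad, forces in N, time in s.
With the tool pointing down it reaches from about 0.4 to 0.85 m from the base axis. Payload 10.4 kg.
Tool frame: the origin (TCP) lies between the finger pads; the fingertips stand ahead of it and the grasp point (between the pads) lies 3 mm ahead of it (r.tips_ahead is the z of the fingertips in the tool frame, in m); z points along the fingers, y is the line along which they close (so a half turn about z gives the same grasp; the last joint's range is limited). The gripper opens to 87 mm and grips with 3 to 60 N. Pads are 19 mm wide; open, the fingers measure 117 mm over their backs; the gripper's body (75 mm by 190 mm) begins 51 mm behind the grasp point.
Start: joints at [1.097, 0.332, -0.065, 1.46, 0.022, 1.35, -0.088], TCP at [0.272, -0.563, 0.245] pointing down, gripper open.
Joint ranges: [-2.6, 2.6], [-0.5, 2.12], [-1.47, 1.34], [0.16, 2.42], [-1.27, 4.41], [0.06, 2.06], [-2.6, 2.6]. Speed limits (rad/s): [2.22, 2.22, 2.79, 2.79, 3.14, 3.14, 3.14].

INTERFACE

Orientations are given as a unit quaternion [x, y, z, w].
In Python, from bench import telemetry, camera, get_calibration, r gives the robot as it stands.
- The arm moves only by the tool drive_tool, never from a script. Its argument "series" is one flat list of numbers, 7 for each row, row after row: the turn, a rotation vector about the tool's x, y, z in units of 5 degrees (1.0 is 5 degrees), then the shift along the tool's x, y, z in units of 40 mm (1.0 is 40 mm), then the opening, from -1 (shut) to 1 (fully open). A call has 1 to 10 rows; each row is the pose to reach, as a shift and turn from the pose commanded when the call began, along the tool's axes at that moment; what a row does not reach only later rows make up. A row lasts 1/12 s, in which the tool goes at most 41.7 mm and 7.16 degrees, less where a joint would pass 70% of its speed; a pose out of reach is approached as far as the arm can. A call with a gripper value outside its range is refused whole. The fingers move at their own pace and stop on an object; "grip_force" is the grip in N (left out, the last holds). Time passes only in rows, so rows that repeat a pose let the fingers close. It gives the time, the measured TCP pose, the force, the opening and the grip force at its end, in the units of the state.
- telemetry.read_state(): the state, without advancing time (a new reading comes with each control period).
- camera(name): name is "scene" or "top" or "wrist"; returns the picture (420x560x3 uint8, red, green, blue); there is no depth.
- get_calibration(name): a dict with "fovy" (degrees; the focal length in pixels is half the picture's height over the tangent of half this angle, whatever the lens; pixels are square), "cx", "cy" (the principal point, pixels), "xyz" and "rotation" of the camera in the world. Camera axes: x right, y up, looking along -z (the intrinsics and any distortion apply to the point x, -y, -z); pixel columns grow to the right and rows downward; lengths in m; the calibration is good to about 2 mm. A picture is of the moment at which its call begins: read the wrist's pose just before it. get_calibration takes no time and is no camera call; for the wrist camera it gives the pose at the moment of the call.
- r.close_job(): hands the job in; it is judged then, once.
The state is a dict: "time": time; "joint_positions": joint angles; "joint_vel": joint speeds; "joint_torque": joint torques, N m; "ee_pos": TCP position; "eef_rot": TCP orientation; "ft_force": force on the tool from outside, world axes, zero at the start; "torque": the same for the moment, N m; "width": finger opening in m; "grip_force": force on a finger pad.
Only numpy, scipy, OpenCV 4.12 (cv2) and the standard library are available. Lean on these libraries where they do the work, as an engineer would, in place of code of your own. Each camera call takes 0.05 s, during which the arm holds its last target. There are 200 camera calls.

## Working session

There is one attempt and no reset: what is moved stays moved. The work goes in short steps, Python scripts to look and compute and a tool call to move; the robot and the scene stay as the last step left them, time stands still between calls to the robot, and variables do not carry over. Pictures are saved under pics/ and viewed, at most 10 in all, crops included, and the job is handed in when it is done.

Besides the shell and the picture viewer there is one more tool, called by a JSON object that holds its "op" and its "data", one argument or row to a line. drive_tool: Moves the arm, as the interface text tells. Its arguments: {"type":"object","properties":{"series":{"type":"array"},"grip_force":{"type":"number"}},"required":["series"]}

```bash
mkdir -p pics; ls
python3 - <<'E'
from bench import telemetry,camera,get_calibration,r
import cv2
for n in("top","scene"):
    cv2.imwrite(f"pics/{n}0.png",camera(n)[:,:,::-1]); print(get_calibration(n))
s=telemetry.read_state();print(s["ee_pos"],s["eef_rot"],s["width"],s["time"],r.tips_ahead)
E
```

```text
pics
{'fovy': 44.580880244278895, 'cx': 275.5677560535346, 'cy': 213.56287173363495, 'xyz': array([0.2163181 , 0.01791496, 1.63417482]), 'rotation': array([-0.0584446 ,  0.06488899,  0.70485969, -0.70395061])}
{'fovy': 48.41923444594822, 'cx': 277.6327781761301, 'cy': 205.9698188466099, 'xyz': array([ 1.38010021, -0.63883395,  0.86608135]), 'rotation': array([0.4095973 , 0.21471199, 0.38875443, 0.79686813])}
[ 0.27215698 -0.56228185  0.24383588] [ 9.74705580e-01  2.23491886e-01 -1.58860578e-04 -6.20294417e-04] 0.08740665804452104 0.1 0.022
```

View pics/top0.png

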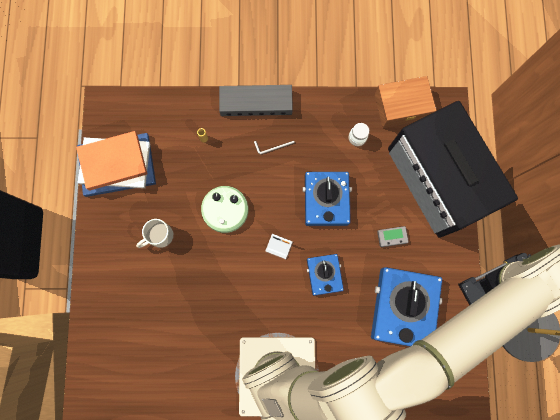

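View pics/scene0.png

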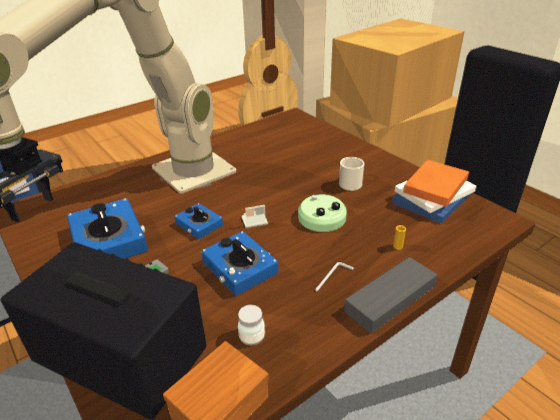

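The top picture shows three blue compressors: middle-sized at (328,199), small at (325,274) and large at (407,306). At about 320 px/m, 170 mm is about 55 px, which fits the one at (328,199). I'll enlarge that one to confirm.

```bash
cat > h.py <<'E'
import numpy as np
from scipy.spatial.transform import Rotation as R
def ray(cal,uv,z,h=420):
    f=h/2/np.tan(np.radians(cal["fovy"]/2))
    q=cal["rotation"];M=R.from_quat(q).as_matrix() if np.size(q)==4 else np.array(q)
    d=M@np.array([(uv[0]-cal["cx"])/f,-(uv[1]-cal["cy"])/f,-1]);c=np.array(cal["xyz"])
    return c+d*(z-c[2])/d[2]
E
python3 - <<'E'
from bench import get_calibration
from h import *
import cv2
c=get_calibration("top")
for n,uv in(("box",(328,199)),("knob",(328,190)),("base",(278,376))): print(n,ray(c,uv,.06 if n!="base" else 0))
i=cv2.imread("pics/top0.png")[155:240,280:380]
cv2.imwrite("pics/crop0.png",cv2.resize(i,None,fx=7,fy=7,interpolation=cv2.INTER_CUBIC))
E
```

```text
box [ 0.54040406 -0.1614743   0.06      ]
knob [ 0.56932769 -0.16204925  0.06      ]
base [-0.0013945  -0.00374932  0.        ]
```

View pics/crop0.png

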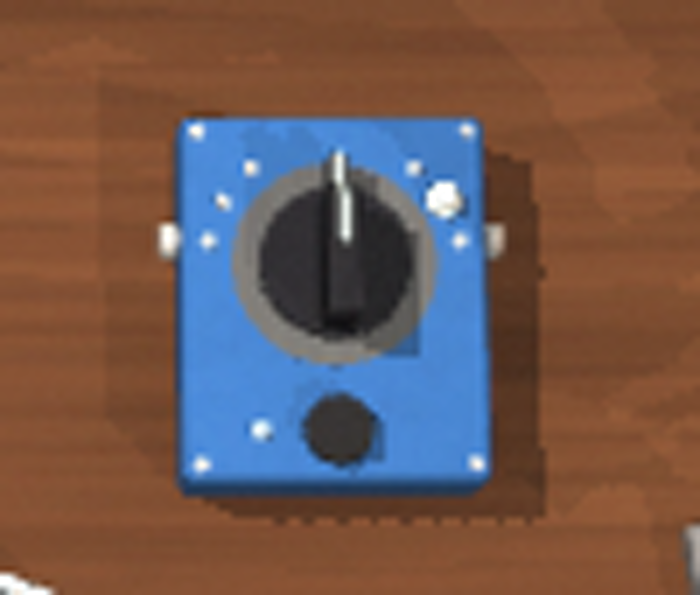

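The crop confirms it. The middle-sized pedal's knob axis is near (340,262) in the crop and its pointer runs up the picture. The white clip at (444,199) is the middle of the three places on the right, so the turn is -60° (clockwise).

```bash
cat > aim.py <<'E'
from bench import telemetry
from h import *
def delta(p,tooly_deg):
    """move to put TCP at p, tool straight down, tool y along world angle tooly_deg; printed in drive units"""
    s=telemetry.read_state();T=R.from_quat(s["eef_rot"])
    t=np.radians(tooly_deg);y=np.array([np.cos(t),np.sin(t),0]);z=np.array([0,0,-1.])
    G=R.from_matrix(np.c_[np.cross(y,z),y,z])
    print("turn",((T.inv()*G).as_rotvec(degrees=True)/5).round(2),"shift",(T.inv().apply(np.array(p)-s["ee_pos"])/.04).round(2))
E
python3 - <<'E'
from bench import get_calibration
from aim import *
c=get_calibration("top")
P=[ray(c,(u/7+280-.4,v/7+155-.4),.045) for u,v in((196,131),(467,131),(477,463),(202,464))]
P=np.array(P);ctr=P.mean(0);d=P[0]+P[1]-P[2]-P[3];d/=np.linalg.norm(d)
ax=ctr+.015*d;cl=ray(c,(444/7+279.6,199/7+154.6),.055)
print(P.round(3),ctr,np.degrees(np.arctan2(d[1],d[0])),"axis",ax)
v=cl-ax;print(np.hypot(*v[:2]),np.degrees(np.arctan2(v[1],v[0])-np.arctan2(d[1],d[0])))
a=np.degrees(np.arctan2(d[1],d[0]))
delta([.40,-.3,.245],a-90); delta([ax[0],ax[1],.22],a-90)
E
```

```text
[[ 0.627 -0.1    0.045]
 [ 0.627 -0.223  0.045]
 [ 0.474 -0.224  0.045]
 [ 0.473 -0.1    0.045]] [ 0.55038997 -0.16183166  0.045     ] 0.22194392160857443 axis [ 0.56538985 -0.16177355  0.045     ]
0.05622289334726927 -60.74862541327726
turn [-0.01  0.    5.12] shift [ 5.73 -4.51 -0.02]
turn [-0.01  0.    5.12] shift [10.96 -5.82  0.6 ]
```

{"op": "drive_tool", "data": {
  "series": [0,0,0.6,0.7,-0.6,0,1,0,0,1.2,1.4,-1.1,0,1,0,0,1.8,2.1,-1.7,0,1,0,0,2.4,2.8,-2.2,0,1,0,0,3.0,3.5,-2.8,0,1,0,0,3.6,4.2,-3.3,0,1,0,0,4.2,4.9,-3.9,0,1,0,0,4.8,5.7,-4.5,0,1,0,0,5.1,6.5,-4.7,0,1,0,0,5.1,7.3,-4.9,0,1]
}}

```text
time: 0.93
ee_pos: [0.4503, -0.2571, 0.2447]
eef_rot: [1.0, 0.002, 0.0, 0.0]
ft_force: [0.3, -1.5, 0.0]
width: 0.0866
grip_force: 0.0
```

Run:
```python
from aim import *
print(telemetry.read_state()["joint_positions"])
delta([.5654,-.1618,.20],-89.8)
```

```text
[ 0.70131717  0.11389684 -0.2910454   1.72712975  0.03418926  1.30517777
 -1.16340207]
turn [ 0.01 -0.    0.01] shift [ 2.89 -2.37  1.12]
```

Joint 7 would end close to its limit after a further -60°, so I'll take the half-turned grasp. It swings over while I move above the knob.

{"op": "drive_tool", "data": {
  "series": [0,0,-1.3,0.3,-0.2,0,1,0,0,-2.6,0.7,-0.5,0,1,0,0,-3.9,1.0,-0.8,0,1,0,0,-5.2,1.4,-1.1,0,1,0,0,-6.5,1.7,-1.4,0,1,0,0,-7.8,2.0,-1.6,0,1,0,0,-9.1,2.3,-1.9,0,1,0,0,-10.4,2.6,-2.2,0,1,0,0,-11.7,2.9,-2.4,0,1,0,0,-13.0,2.9,-2.4,0,1]
}}

```text
time: 1.77
ee_pos: [0.5667, -0.1594, 0.244]
eef_rot: [0.839, 0.544, 0.0, -0.001]
ft_force: [-0.3, 0.5, -0.8]
width: 0.0871
grip_force: 0.0
```

{"op": "drive_tool", "data": {
  "series": [0,0,-1.3,0,0,0,1,0,0,-2.6,0,0,0,1,0,0,-3.9,0,0,0,1,0,0,-5.2,0,0,0,1,0,0,-6.5,0,0,0,1,0,0,-7.8,0,0,0,1,0,0,-9.1,0,0,0,1,0,0,-10.4,0,0,0,1,0,0,-11.7,0,0,0,1,0,0,-13.0,0,0,0,1]
}}

```text
time: 2.6
ee_pos: [0.565, -0.1622, 0.2442]
eef_rot: [0.417, 0.909, -0.0, -0.0]
ft_force: [-0.3, 0.7, -0.9]
width: 0.0871
grip_force: 0.0
```

{"op": "drive_tool", "data": {
  "series": [0,0,-1.3,0,0,0,1,0,0,-2.6,0,0,0,1,0,0,-3.9,0,0,0.2,0.8,0,0,-5.2,0,0,0.4,0.6,0,0,-6.5,0,0,0.6,0.4,0,0,-7.8,0,0,0.8,0.4,0,0,-9.1,0,0,1,0.4,0,0,-10,0,0,1.1,0.4,0,0,-10,0,0,1.1,0.4,0,0,-10,0,0,1.1,0.4]
}}

```text
time: 3.43
ee_pos: [0.565, -0.1623, 0.2002]
eef_rot: [-0.001, 1.0, 0.0, -0.0]
ft_force: [-0.4, -0.2, 0.5]
width: 0.0615
grip_force: 0.0
```

Run:
```python
from aim import *
from bench import camera,get_calibration
import cv2
c=get_calibration("wrist");i=camera("wrist");print(c)
cv2.imwrite("pics/w1.png",i[:,:,::-1])
s=telemetry.read_state();print(s["joint_positions"],s["ee_pos"],s["width"],s["ft_force"])
delta([.5654,-.1618,.084],90.2)
```

```text
{'fovy': 58.33158944588094, 'cx': 279.5491048566979, 'cy': 203.8167552380424, 'xyz': array([ 0.49559875, -0.16364414,  0.34044088]), 'rotation': array([-0.09006643, -0.09014418,  0.7014675 ,  0.70121709])}
[ 0.80247691  0.3721123  -0.74703151  1.59066992  0.26058197  1.28155537
  1.58811282] [ 0.56520824 -0.16233405  0.20064854] 0.06104479027176051 [0.30493693 0.09322797 0.26021776]
turn [ 0.    0.   -0.01] shift [-0.    0.01  2.92]
```

View pics/w1.png

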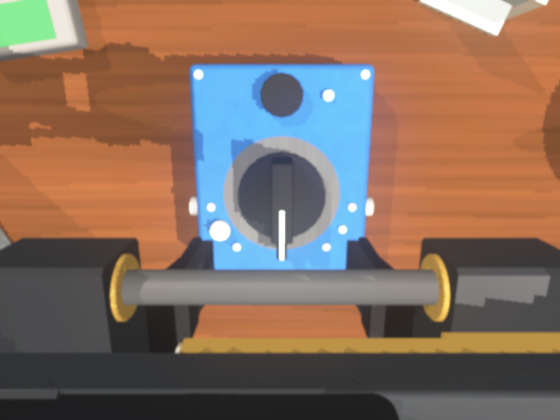

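The wrist view shows the knob between the fingers. Its bar runs from (283,160) to (282,262), the skirt centre is near (282,193), and the clip is at (220,231) on the -y side.

Run:
```python
from aim import *
from bench import get_calibration
c=get_calibration("wrist")
for uv,z in(((282.5,165),.089),((282,212),.089),((282,193),.05),((220,231),.057)):print(ray(c,uv,z).round(4))
P=np.array([ray(c,uv,.045) for uv in((199,75),(365,75))]);print(P.round(4))
```

```text
[ 0.5347 -0.1616  0.089 ]
[ 0.5676 -0.1619  0.089 ]
[ 0.563  -0.1617  0.05  ]
[ 0.5924 -0.211   0.057 ]
[[ 0.4739 -0.2237  0.045 ]
 [ 0.4739 -0.0999  0.045 ]]
```

The two views agree within 2 mm, so I'll descend and grip.

{"op": "drive_tool", "data": {
  "series": [0,0,0,0,0,0.7,0.3,0,0,0,0,0,1.4,0.3,0,0,0,0,0,2.0,0.3,0,0,0,0,0,2.5,0.3,0,0,0,0,0,2.8,0.3,0,0,0,0,0,2.9,0.3,0,0,0,0,0,2.9,0.3,0,0,0,0,0,2.9,-0.2,0,0,0,0,0,2.9,-0.5,0,0,0,0,0,2.9,-0.7],
  "grip_force": 45
}}

```text
time: 4.32
ee_pos: [0.566, -0.1624, 0.0859]
eef_rot: [-0.003, 1.0, -0.0, 0.001]
ft_force: [-0.4, 0.4, 0.5]
width: 0.0438
grip_force: 0.0
```

{"op": "drive_tool", "data": {
  "series": [0,0,0,0,0,0,-1,0,0,0,0,0,0,-1,0,0,0,0,0,0,-1,0,0,0,0,0,0,-1,0,0,0,0,0,0,-1,0,0,0,0,0,0,-1]
}}

```text
time: 4.82
ee_pos: [0.5653, -0.1611, 0.0847]
eef_rot: [-0.003, 1.0, 0.001, 0.0]
ft_force: [-1.4, 5.5, 4.4]
width: 0.0155
grip_force: 45.0
```

Gripped at about 16 mm. Next I'll pull up 13 mm.

{"op": "drive_tool", "data": {
  "series": [0,0,0,0,0,-0.06,-1,0,0,0,0,0,-0.12,-1,0,0,0,0,0,-0.18,-1,0,0,0,0,0,-0.24,-1,0,0,0,0,0,-0.3,-1,0,0,0,0,0,-0.33,-1,0,0,0,0,0,-0.33,-1,0,0,0,0,0,-0.33,-1,0,0,0,0,0,-0.33,-1]
}}

```text
time: 5.57
ee_pos: [0.5652, -0.1611, 0.0976]
eef_rot: [-0.003, 1.0, 0.001, -0.0]
ft_force: [-0.1, 5.1, -1.1]
width: 0.0157
grip_force: 45.0
```

{"op": "drive_tool", "data": {
  "series": [0,0,0.5,0,0,0,-1,0,0,1,0,0,0,-1,0,0,1.5,0,0,0,-1,0,0,1.5,0,0,0,-1]
}}

```text
time: 5.9
ee_pos: [0.5653, -0.1611, 0.0976]
eef_rot: [0.063, 0.998, 0.001, -0.0]
ft_force: [0.5, 5.6, -1.2]
width: 0.0159
grip_force: 45.0
```

Run:
```python
from aim import *
from bench import camera
import cv2
cv2.imwrite("pics/w2.png",camera("wrist")[:,:,::-1])
s=telemetry.read_state();print(s["ft_force"],s["torque"],s["ee_pos"],R.from_quat(s["eef_rot"]).as_euler("xyz",degrees=True))
```

```text
[ 0.18345896  6.0193816  -1.41049772] [ 1.25962382 -0.34253728 -0.11510103] [ 0.56528267 -0.16109627  0.09760258] [ 1.79930864e+02 -9.77196176e-03  1.72844710e+02]
```

View pics/w2.png

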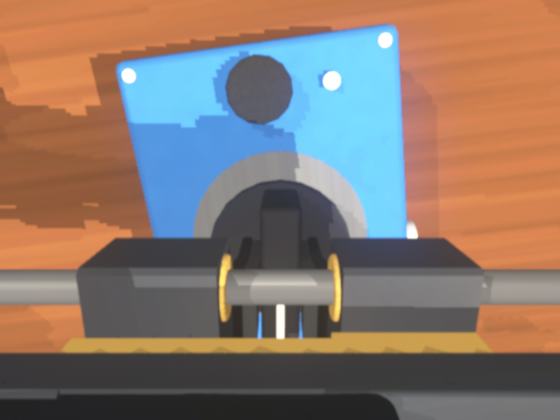

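The bar is still aligned with the gripper while the pedal's outline is tilted about 7°. The moment is only about 0.1 N m, so the knob is unlocked and turning. I'll turn the remaining 52.5°.

{"op": "drive_tool", "data": {
  "series": [0,0,0.8,0,0,0,-1,0,0,1.6,0,0,0,-1,0,0,2.4,0,0,0,-1,0,0,3.2,0,0,0,-1,0,0,4.0,0,0,0,-1,0,0,4.8,0,0,0,-1,0,0,5.6,0,0,0,-1,0,0,6.4,0,0,0,-1,0,0,7.2,0,0,0,-1,0,0,8,0,0,0,-1]
}}

```text
time: 6.78
ee_pos: [0.5653, -0.1609, 0.0976]
eef_rot: [0.401, 0.916, 0.001, -0.0]
ft_force: [0.9, 6.2, -1.7]
width: 0.016
grip_force: 45.0
```

{"op": "drive_tool", "data": {
  "series": [0,0,0.7,0,0,0,-1,0,0,1.4,0,0,0,-1,0,0,2,0,0,0,-1,0,0,2.5,0,0,0,-1,0,0,2.5,0,0,0,-1,0,0,2.5,0,0,0,-1,0,0,2.5,0,0,0,-1]
}}

```text
time: 7.37
ee_pos: [0.5654, -0.1609, 0.0976]
eef_rot: [0.497, 0.868, 0.001, -0.0]
ft_force: [1.2, 6.4, -2.1]
width: 0.0153
grip_force: 45.0
```

Run:
```python
from aim import *
from bench import camera
import cv2
a=camera("top")[155:240,280:380];b=camera("wrist")
cv2.imwrite("pics/w3.png",np.hstack([cv2.resize(a,(300,255)),cv2.resize(b,(340,255))])[:,:,::-1])
s=telemetry.read_state();print(s["time"],s["ft_force"],s["torque"],s["ee_pos"],s["joint_positions"],R.from_quat(s["eef_rot"]).as_euler("xyz",degrees=True))
```

```text
7.4667 [ 1.73720953  5.91451706 -1.4627483 ] [ 1.29992963 -0.36859065 -0.09567745] [ 0.56535006 -0.1609066   0.09756016] [ 0.6255761   0.42821317 -0.52316073  1.70418538  0.23662796  1.07303022
  0.55811273] [ 1.79955204e+02 -7.56347184e-02  1.20390770e+02]
```

View pics/w3.png

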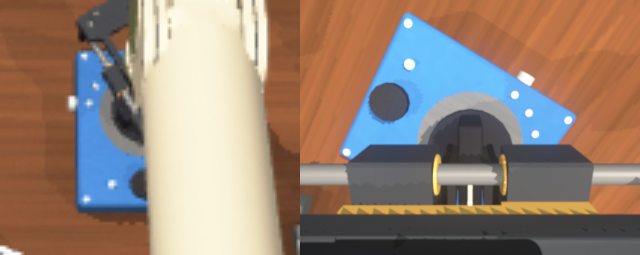

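The knob has turned 59.6° with the bar still in the grip. Now I'll push it down gently while watching the force.

{"op": "drive_tool", "data": {
  "series": [0,0,0,0,0,0.06,-1,0,0,0,0,0,0.12,-1,0,0,0,0,0,0.18,-1,0,0,0,0,0,0.24,-1,0,0,0,0,0,0.3,-1,0,0,0,0,0,0.34,-1,0,0,0,0,0,0.36,-1,0,0,0,0,0,0.36,-1]
}}

```text
time: 8.13
ee_pos: [0.5655, -0.161, 0.0846]
eef_rot: [0.497, 0.868, 0.0, -0.0]
ft_force: [-5.9, 8.1, 11.7]
width: 0.0157
grip_force: 45.0
```

{"op": "drive_tool", "data": {
  "series": [0,0,0,0,0,0.04,-1,0,0,0,0,0,0.08,-1,0,0,0,0,0,0.08,-1,0,0,0,0,0,0.08,-1]
}}

```text
time: 8.47
ee_pos: [0.5658, -0.1611, 0.0841]
eef_rot: [0.497, 0.868, 0.0, 0.0]
ft_force: [-16.6, 9.3, 38.3]
width: 0.0157
grip_force: 45.0
```

It is hard against the stop at the original height with 38 N on the wrist, so it's home. I'll relax the push, let go and lift.

{"op": "drive_tool", "data": {
  "series": [0,0,0,0,0,-0.08,-1,0,0,0,0,0,-0.08,-1,0,0,0,0,0,-0.08,-0.4,0,0,0,0,0,-0.08,0,0,0,0,0,0,-0.08,0.2,0,0,0,0,0,-0.08,0.2,0,0,0,0,0,-0.08,0.2,0,0,0,0,0,-0.08,0.2,0,0,0,0,0,-0.08,0.2,0,0,0,0,0,-0.08,0.2]
}}

```text
time: 9.3
ee_pos: [0.5652, -0.1623, 0.0833]
eef_rot: [0.498, 0.867, -0.0, -0.0]
ft_force: [0.0, 0.6, -0.3]
width: 0.0512
grip_force: 0.0
```

{"op": "drive_tool", "data": {
  "series": [0,0,0,0,0,-0.3,0.2,0,0,0,0,0,-0.7,0.2,0,0,0,0,0,-1.3,0.2,0,0,0,0,0,-2,0.2,0,0,0,0,0,-2.7,0.2,0,0,0,0,0,-3.2,0.2,0,0,0,0,0,-3.2,0.2,0,0,0,0,0,-3.2,0.2]
}}

```text
time: 9.97
ee_pos: [0.5659, -0.1623, 0.2133]
eef_rot: [0.497, 0.867, 0.0, 0.002]
ft_force: [-0.5, -0.9, -0.3]
width: 0.052
grip_force: 0.0
```

Run:
```python
from aim import *
from bench import camera,get_calibration
import cv2
print(get_calibration("wrist"))
cv2.imwrite("pics/w4.png",camera("wrist")[:,:,::-1])
s=telemetry.read_state();print(s["time"],s["ft_force"],s["ee_pos"],s["width"])
```

```text
{'fovy': 58.33158944588094, 'cx': 279.5491048566979, 'cy': 203.8167552380424, 'xyz': array([ 0.5302573 , -0.1034849 ,  0.35330347]), 'rotation': array([-0.12468245, -0.03422624,  0.25813907,  0.95741688])}
10.0167 [-0.41685069  0.12218334 -0.63949855] [ 0.56516597 -0.16225955  0.21183492] 0.052252181565617145
```

View pics/w4.png

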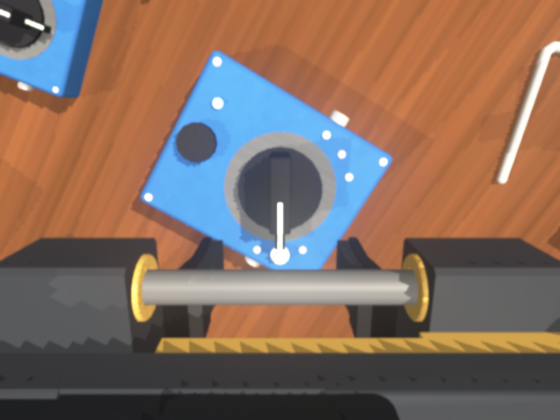

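The pointer's white line runs from (280,204) straight to the clip at (280,256), and the gripper is clear. The knob is home, so I'll hand in.

```bash
python3 -c "
from bench import r
print(r.close_job())"
```

```text
the job is handed in; nothing more can be done
None
```

I unlocked the knob on the middle-sized compressor, turned it about 60° clockwise to the white clip, pushed it home and let go; the job is handed in at about 10 s, with no verdict shown.

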